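Check the oil level with the gauge rod and hold it up for reading

TASK

First lay the white reading tile flat on top of the narrow black-topped stand, centred and lengthwise along it, and let go. Then take the yellow-handled gauge rod from its rest, slide it into the sloping guide tube of the blue oil case until its brass collar stops against the tube's mouth (without forcing it), draw it right out again, and finish still holding the rod still and level with its tip about 3 cm above the middle of the tile, touching nothing but the gripper. Leave the oil bottle, check weight, timer and petri dishes standing where they are.

Things in the scene. Friction and masses are not known exactly. Their poses are not given: they have to be found in the camera images.
- reading_tile: white ceramic tile with thin black lines across it, 50 (x) x 90 (y) x 14 (z) mm, 0.10 kg, loose, lying flat on the worktop; origin at the centre of its underside
- tile_stand: fixed stand: dark foot 46 x 70 x 8 mm, a 20 mm thick steel post and a narrow black top bar 26 (x) x 60 (y) x 8 mm whose upper face is 45 mm above the worktop; origin at the centre of its underside; the bar's long direction is y
- stand_top (a point): centre of the upper face of the stand's black top bar, 45 mm above the worktop
- gauge_rod: gauge rod, 187 mm long in all, about 0.07 kg, loose. Origin on its axis in the middle of the yellow handle; x runs along the rod to the tip. Handle 14 x 14 mm square, x = -45 to +45 mm; brass collar 28 mm diameter, x = 45 to 51 mm; steel rod 8 mm diameter with round end, x = 51 to 142 mm. At the start it lies level in the rod rest, axis 60 mm above the worktop
- rod_tip (a point): the gauge rod's tip, 142 mm from its origin along x (same axes as the rod)
- rod_collar (a point): centre of the collar's tip-side face, 51 mm from the rod's origin along x, 91 mm behind the tip
- rod_rest: fixed rest of the gauge rod: aluminium base 160 x 50 x 8 mm with two grey notched uprights, 40 mm wide and 10 mm thick, open at the top, that reach to 74 mm above the worktop at most. The rod's axis lies over its x axis, rod origin at the start over the rest's origin (on the worktop plane); uprights are at x = -38 mm (under the handle's end) and x = +78 mm (under the steel rod), the handle between x = -33 and +45 mm is free to grip from above. The rod lifts straight up
- oil_case: fixed blue oil case 120 (x) x 90 (y) mm, top 116 mm above the worktop (a brass vent to 127 mm, x = 55, y = 18 mm), from x = -45 to +75 mm; origin on the worktop plane. A steel guide tube rises from its top and sticks out to -x; the tube dips 30 degrees below level towards +x
- tube_mouth (a point): centre of the guide tube's lip, at x = -100, y = 0, z = 150 mm of the oil case; its x axis runs down the tube's bore, i.e. the direction in which the rod goes in (30 degrees below level). Bore 12 mm diameter, widening over the last 15 mm to 18 mm at the lip; lip 25 mm outer diameter; tube 105 mm long, 19 mm outside. When the rod is fully in, the collar's face lies on the lip and the rod's x axis on this x axis
- oil_bottle: brown oil bottle with black cap, 35 mm diameter, 70 mm high; bystander; origin at the centre of its underside
- weight: metal check weight with a knob, 29 mm diameter, 50 mm high; bystander; origin at the centre of its underside
- lab_timer: white digital timer, 47 x 66 x 57 mm; bystander; origin at the centre of its underside
- petri: stack of petri dishes, 90 mm diameter, 61 mm high; bystander; origin at the centre of its underside
Mind the look-alikes: they are no part of the job. There is more than one size of the reading_tile; the one meant has the size given above.

How it is judged (in metres and radians):
On the way, in this order (a step that is already met when the one before it is completed fails the run):
1. the tile lies flat, centred and lengthwise on the stand's top bar, let go (horizontal distance between reading_tile and stand_top below 0.011 m and z of reading_tile in the frame of stand_top between -0.004 and 0.004 m and angle between reading_tile's own z axis and vertical below 0.08 rad and angle between the y axis of reading_tile and the y axis of tile_stand, either way round below 0.26 rad and contact force between the fingers and reading_tile below 0.05 N and linear speed of reading_tile below 0.02 m/s), for 0.2 s.
2. the gauge rod is fully in the guide tube, its collar against the tube's mouth (x of rod_collar in the frame of tube_mouth above -0.004 m and distance between rod_collar and tube_mouth below 0.008 m and x of rod_tip in the frame of tube_mouth above 0.08 m and angle between the x axis of gauge_rod and the x axis of tube_mouth, either way round below 0.1 rad), for 0.2 s.
3. the gauge rod is drawn right out of the tube, held by the gripper (x of rod_tip in the frame of tube_mouth below -0.01 m and contact force between the fingers and gauge_rod above 0.5 N), for 0.1 s.
At the end, for the whole second after the job is handed in: Tile lies let go and flat on the stand's bar, centre within 11 mm, within 15 degrees of its length. Gripper holds the rod still, level within 8 degrees, tip 10 to 55 mm above the tile's top, within 20 mm sideways of its centre; the rod touches no tile, stand, rest or case (all of step 1 and horizontal distance between rod_tip and reading_tile below 0.02 m and z of rod_tip in the frame of reading_tile between 0.024 and 0.069 m and angle between gauge_rod's own x axis and vertical between 1.4308 and 1.7108 rad and linear speed of gauge_rod below 0.03 m/s and contact force between the fingers and gauge_rod above 0.5 N and contact force between gauge_rod and reading_tile below 0.05 N and contact force between gauge_rod and tile_stand below 0.05 N and contact force between gauge_rod and rod_rest below 0.05 N and contact force between gauge_rod and oil_case below 0.05 N); the arm keeps its last pose, push and grip.
It fails at once if the brown oil bottle is shifted by more than 20 mm or tipped (distance of oil_bottle from where it was at the start of the episode above 0.02 m or angle between oil_bottle's own z axis and vertical above 0.4 rad).
It fails at once if the check weight is shifted by more than 20 mm or tipped (distance of weight from where it was at the start of the episode above 0.02 m or angle between weight's own z axis and vertical above 0.4 rad).
It fails at once if the timer is shifted by more than 20 mm or tipped (distance of lab_timer from where it was at the start of the episode above 0.02 m or angle between lab_timer's own z axis and vertical above 0.4 rad).
It fails at once if the petri dish stack is shifted by more than 20 mm or tipped (distance of petri from where it was at the start of the episode above 0.02 m or angle between petri's own z axis and vertical above 0.4 rad).
It fails at once if the gauge rod is forced against the oil case or its tube with more than 40 N (contact force between gauge_rod and oil_case above 40 N).
It also fails if it takes over 61 s, if anything falls off the work surface, if the arm or the gripper's body presses on something with over 40 N, if the wrist force passes 120 N, or if a joint passes its speed limit or range.

ROBOT

A 6-joint arm with a two-finger parallel gripper is mounted at the origin on a cart in front of the work surface, level with it; the furniture and walls round the work are solid. World frame = base frame: x ahead of the robot, y to its left, z up, the work surface at z = 0. Lengths are in mm, angles in rad, forces in N, time in s.
With the tool pointing down it reaches from about 300 to 875 mm from the base axis. Payload 6.4 kg.
Tool frame: the origin (TCP) lies midway between the tips of the shut fingers; the grasp point (between the pads) lies 19 mm behind it; z points along the fingers, y is the line along which they close (so a half turn about z gives the same grasp; the last joint's range is limited). The gripper opens to 85 mm and grips with 20 to 120 N. Pads are 22 mm wide; open, the fingers measure 114 mm over their backs; the gripper's body (76 mm by 85 mm) begins 54 mm behind the grasp point. The pads swing forward as they close: fully open they stand 13 mm farther back than shut.
Start: joints at [1.096, 0.181, 1.607, -0, 1.354, -0.206], TCP at [152.693, 554.37, 231.288] pointing down, gripper open.
Joint ranges: [-2.99, 2.99], [-0.89, 2.07], [0.3, 2.58], [-1.14, 4.28], [0, 2.63], [-3.12, 3.12]. Speed limits (rad/s): [2.57, 2.57, 3.01, 3.14, 3.14, 3.14].

INTERFACE

Orientations are given as a unit quaternion [w, x, y, z].
In Python, from plant import get_obs, get_image, camera_model, arm gives the robot as it stands.
- The arm moves only by the shell command python3 -m pendant 'ROWS' [OPENING]. ROWS is JSON, a list of rows, each a list of 4 numbers: the shift along the world's x, y, z in mm, then the turn about the world's z in rad. A call has 1 to 8 rows; each row shifts and turns the commanded pose from where the row before left it; what a row does not reach is not made up. A row lasts 1/8 s, in which the tool goes at most 62.5 mm and 10.7 degrees, less where a joint would pass 70% of its speed; a pose out of reach is approached as far as the arm can. A call with a gripper value outside its range is refused whole. OPENING is the closure, from 0 (fully open) to 1 (shut), set as the call begins (- or left out, the last holds). The fingers move at their own pace and stop on an object; the grip force is fixed at half the most. Time passes only in rows, so rows that do not move let the fingers close. It gives the time, the measured TCP pose, the force, the opening and the grip force at its end, in the units of the state.
- get_obs(): the state, without advancing time (a new reading comes with each control period).
- get_image(name): name is "scene" or "side" or "wrist"; returns (picture, depth): 400x640x3 uint8, red, green, blue; 400x640 float32, mm along the optical axis (not along the pixel's ray), 0 where there is no reading.
- camera_model(name): a dict with "fx", "fy", "cx", "cy" (pixels), "extrinsics" (4x4, takes a point from camera to world coordinates). Camera axes: x right, y up, looking along -z (the intrinsics and any distortion apply to the point x, -y, -z); pixel columns grow to the right and rows downward; lengths in mm; the calibration is good to about 2 mm. A picture is of the moment at which its call begins: read the wrist's pose just before it. camera_model takes no time and is no camera call; for the wrist camera it gives the pose at the moment of the call.
- arm.job_done(): hands the job in; it is judged then, once.
The state is a dict: "t": time; "joint_positions": joint angles; "joint_vel": joint speeds; "effort": joint torques, N m; "ee_pos": TCP position; "eef_rot": TCP orientation; "wrist_force": force on the tool from outside, world axes, zero at the start; "wrist_torque": the same for the moment, N m; "grip_width": finger opening in mm; "grasp_force": force on a finger pad.
Only numpy, scipy, OpenCV 4.12 (cv2) and the standard library are available. Lean on these libraries where they do the work, as an engineer would, in place of code of your own. Each camera call takes 0.05 s, during which the arm holds its last target. There are 200 camera calls.

## Working session

There is one attempt and no reset: what is moved stays moved. The work goes in short steps, Python scripts to look and compute and a shell command to move; the robot and the scene stay as the last step left them, time stands still between calls to the robot, and variables do not carry over. Pictures are saved under pics/ and viewed, at most 10 in all, crops included, and the job is handed in when it is done.

```bash
mkdir -p pics; cat > h.py <<'E'
import numpy as np, cv2, json
from plant import get_obs,get_image,camera_model,arm
def snap(n,tag):
    m=camera_model(n); p,d=get_image(n)
    np.savez(f'pics/{tag}.npz',p=p,d=d,E=np.array(m['extrinsics']),K=np.array([m['fx'],m['fy'],m['cx'],m['cy']]))
    cv2.imwrite(f'pics/{tag}.png',p[:,:,::-1]); 
    print({k:v for k,v in m.items() if k!='extrinsics'}); return p,d
def load(tag): return np.load(f'pics/{tag}.npz')
def cloud(tag):
    z=load(tag); d=z['d']; fx,fy,cx,cy=z['K']; v,u=np.mgrid[:d.shape[0],:d.shape[1]]
    c=np.stack([(u-cx)/fx*d,-(v-cy)/fy*d,-d,np.ones_like(d)],-1)
    w=(c@z['E'].T)[...,:3]; w[d==0]=np.nan; return w
def onz(tag,u,v,zw):
    z=load(tag); fx,fy,cx,cy=z['K']; r=z['E'][:3,:3]@np.array([(u-cx)/fx,-(v-cy)/fy,-1]); o=z['E'][:3,3]
    return o+r*(zw-o[2])/r[2]
E
python3 - <<'E'
from h import *
for n in('scene','side','wrist'): snap(n,n+'0')
print(np.round(load('scene0')['E'],2).tolist(),np.round(load('side0')['E'],2).tolist()); print(get_obs())
E
```

```text
{'fx': 508.37105651370354, 'fy': 508.37105651370354, 'cx': 319.16501741257184, 'cy': 186.13784704654603}
{'fx': 424.58989972035573, 'fy': 424.58989972035573, 'cx': 319.0957852921283, 'cy': 196.7997334611319}
{'fx': 326.1871027604061, 'fy': 326.1871027604061, 'cx': 315.22816451941696, 'cy': 195.69531992331136}
[[0.72, 0.54, -0.44, -248.3], [-0.7, 0.56, -0.45, -693.64], [0.0, 0.63, 0.77, 1420.85], [0.0, 0.0, 0.0, 1.0]] [[-0.92, 0.16, -0.35, 84.51], [-0.38, -0.34, 0.86, 1150.39], [0.01, 0.93, 0.38, 587.58], [0.0, 0.0, 0.0, 1.0]]
{'t': 0.15, 'joint_positions': array([ 1.09570152e+00,  1.81407130e-01,  1.60777608e+00,  5.04057039e-06,
        1.35379097e+00, -2.06306472e-01]), 'joint_vel': array([-4.68492822e-05, -3.34508054e-03, -1.35490204e-03, -1.50574996e-03,
       -1.07659057e-03, -9.68697782e-04]), 'effort': array([ 1.27047268e-03, -4.45263183e+01, -3.51691353e+01, -3.16820442e-04,
        5.74007441e-03,  8.38758183e-05]), 'ee_pos': array([152.4869839 , 553.97445677, 230.57152182]), 'eef_rot': array([-2.33136426e-04,  1.33990473e-01,  9.90982379e-01, -6.50237093e-04]), 'wrist_force': array([0.21676006, 0.23610769, 0.07730972]), 'wrist_torque': array([-0.03798957,  0.05025121, -0.0120062 ]), 'grasp_force': 0.0, 'grip_width': 85.10551087523542}
```

View pics/scene0.png

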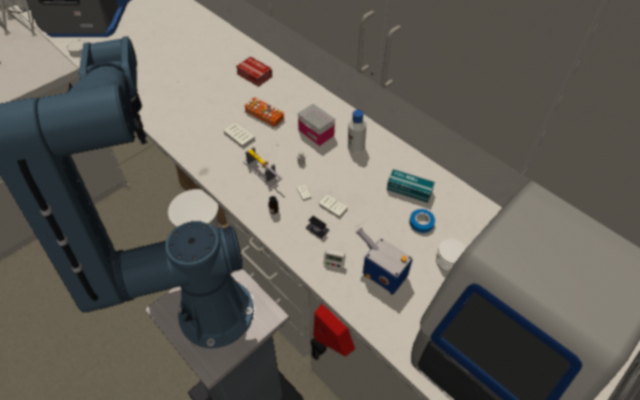

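View pics/side0.png

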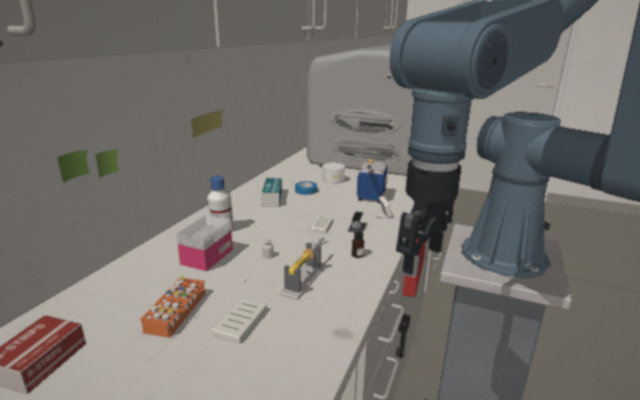

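```bash
python3 - <<'E'
from h import *
z=load('scene0')['p']; c=z[110:300,215:475,::-1]; cv2.imwrite('pics/crop0.png',cv2.resize(c,None,fx=3,fy=3,interpolation=cv2.INTER_CUBIC))
w=cloud('scene0')
for u,v in [(238,133),(333,205),(304,192),(258,156),(318,225),(274,204),(302,159),(334,260),(385,262),(368,238),(361,232),(450,255)]: print(u,v,np.round(w[v,u]),np.round(w[v+3,u]))
E
```

```text
238 133 [507. 535.  23.] [497. 522.  22.]
333 205 [530.  37.  13.] [520.  26.  15.]
304 192 [499. 150.  10.] [491. 142.   7.]
258 156 [462. 352.  68.] [455. 345.  64.]
318 225 [418.  -5.  47.] [420.  -3.  24.]
274 204 [365. 153.  60.] [362. 150.  48.]
302 159 [587. 255.  34.] [584. 252.  21.]
334 260 [ 369. -129.   31.] [ 367. -131.   18.]
385 262 [ 435. -273.  115.] [ 426. -280.  117.]
368 238 [ 448. -191.  141.] [ 442. -196.  137.]
361 232 [ 439. -168.  157.] [ 436. -172.  149.]
450 255 [ 626. -380.   64.] [ 621. -385.   59.]
```

View pics/crop0.png

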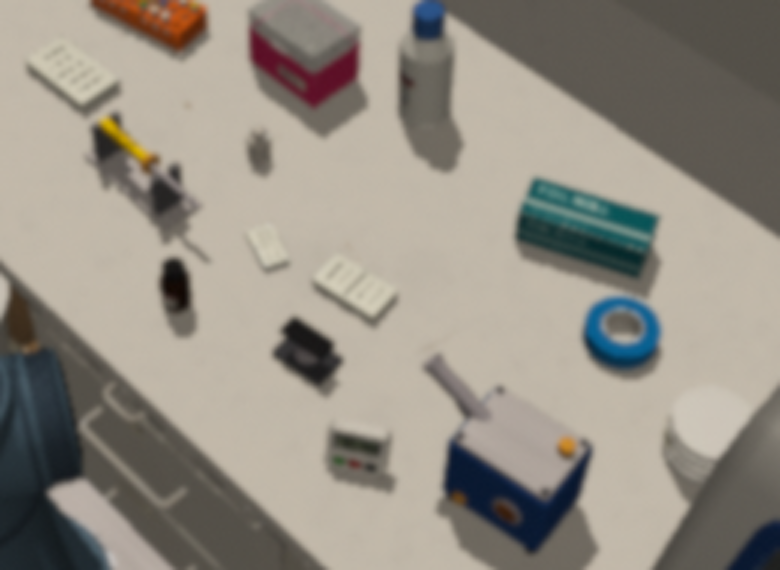

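```bash
python3 - <<'E'
from h import *
w=cloud('scene0'); p=load('scene0')['p'].astype(int)
def fit(name,c,r,z0,z1,m=None):
    s=(np.hypot(w[...,0]-c[0],w[...,1]-c[1])<r)&(w[...,2]>z0)&(w[...,2]<z1)
    if m is not None: s&=m
    q=w[s]; R=cv2.minAreaRect(q[:,:2].astype(np.float32)); print(name,s.sum(),np.round(np.median(q[:,2]),1),'ctr',np.round(q.mean(0),1),'rect',np.round(R[0],1),np.round(R[1],1),round(R[2],1)); return q
sat=p.max(-1)-p.min(-1)
fit('A',(507,535),80,15,30); fit('B',(530,37),75,7,22); fit('C',(499,150),50,5,16)
fit('standtop',(418,-5),50,40,50); fit('stand all',(418,-5),60,25,60)
yel=(p[...,0]-p[...,2]>60)
q=fit('handle',(450,340),110,45,90,yel); d=q-q.mean(0); print('dir',np.linalg.svd(d,full_matrices=False)[2][0])
fit('rest up',(450,330),120,62,90)
fit('casetop',(440,-260),110,108,120); q=fit('tube',(440,-190),60,122,175); d=q-q.mean(0); print(np.linalg.svd(d,full_matrices=False)[2][0])
fit('vent',(440,-280),120,122,140,yel)
fit('bottle',(365,150),40,50,90); fit('timer',(369,-129),60,40,70); fit('petri',(620,-385),80,50,75); fit('weight',(587,255),40,25,60)
E
```

```text
A 347 20.3 ctr [508.  531.1  20.5] rect [508.8 534. ] [ 71.9 124.5] 1.1
B 363 13.7 ctr [528.4  34.3  13.8] rect [525.6  31.6] [136.2 132.9] 22.4
C 173 8.7 ctr [498.6 149.9   9.1] rect [497.3 151.6] [95.3 89.3] 46.2
standtop 108 46.4 ctr [423.6   3.9  46.1] rect [424.4   4.1] [29.4 59. ] 7.5
stand all 133 46.5 ctr [423.    4.2  45.8] rect [424.4   4.1] [29.4 59. ] 7.5
handle 99 68.1 ctr [455.7 353.3  67.6] rect [455.2 352.2] [99.5 22. ] 83.1
dir [-0.06045714 -0.99665987  0.05490023]
rest up 189 68.4 ctr [455.1 318.4  68.5] rect [456.  307.7] [ 42.9 182.5] 0.1
casetop 756 116.1 ctr [ 450.9 -272.1  115.7] rect [ 452.  -263.2] [ 91.1 132.1] 6.6
tube 172 137.9 ctr [ 442.7 -191.   138.7] rect [ 448.6 -200.2] [96.3 60.6] 75.4
[-0.10082322  0.89772889  0.42885606]
vent 25 128.3 ctr [ 477.6 -306.7  127.8] rect [ 477.1 -305.9] [17.1 15.1] 3.3
bottle 77 67.9 ctr [367.9 162.   65.6] rect [366.8 161.6] [34.  29.9] 22.7
timer 176 52.9 ctr [ 372.8 -127.3   52.2] rect [ 373.8 -125.5] [29.5 65.9] 34.8
petri 485 61.5 ctr [ 644.8 -370.3   61.2] rect [ 646.9 -366.4] [94.8 70.1] 5.4
weight 54 38.8 ctr [588.8 262.5  40.2] rect [589.7 263.4] [25.8 22.5] 47.6
```

The crop shows the white tile B at about (355,288), the stand at (308,352), and the rod in its rest at (130,150). The case tube's mouth is at (435,365). B is about 14 mm high, A is about 20 mm and C about 9 mm, so B is the tile I want. I'll move in for a closer wrist view of the tile and stand.

```bash
python3 -m pendant '[[30,-48,12,-0.15],[30,-48,12,-0.15],[30,-48,12,-0.15],[30,-48,12,-0.15],[30,-48,12,-0.15],[30,-48,12,-0.15],[30,-48,12,-0.12],[30,-48,12,-0.15]]' 0; python3 -m pendant '[[30,-48,0,0],[30,-48,0,0],[20,-30,0,0],[0,0,0,0]]'
python3 - <<'E'
from h import *
snap('wrist','wrist1'); o=get_obs(); print(o['ee_pos'],o['eef_rot'],o['t'])
w=cloud('wrist1')
for n,c,r,a,b in [('B',(528,34),60,9,20),('stand',(424,4),50,41,52)]:
    s=(np.hypot(w[...,0]-c[0],w[...,1]-c[1])<r)&(w[...,2]>a)&(w[...,2]<b); q=w[s]
    print(n,len(q), np.round(np.nanmedian(q,0),1),cv2.minAreaRect(q[:,:2].astype(np.float32)))
E
```

```text
t: 1.15
ee_pos: [393.2, 168.7, 327.7]
eef_rot: [0.0, 0.661, 0.751, 0.0]
wrist_force: [1.3, 0.8, -0.4]
grip_width: 85.4
grasp_force: 0.0
t: 1.65
ee_pos: [473.3, 42.3, 326.6]
eef_rot: [-0.0, 0.66, 0.751, -0.0]
wrist_force: [-0.7, 0.6, 0.2]
grip_width: 85.3
grasp_force: 0.0
{'fx': 326.1871027604061, 'fy': 326.1871027604061, 'cx': 315.22816451941696, 'cy': 195.69531992331136}
[472.67802386  43.63781692 326.72306804] [-7.06142336e-04  6.59788343e-01  7.51451102e-01 -2.93345342e-04] 1.7
B 2233 [530.2  41.1  13.9] ((530.7699584960938, 39.083984375), (49.97524642944336, 88.93487548828125), 7.974081993103027)
stand 841 [425.4  10.1  45. ] ((425.1327819824219, 8.423887252807617), (25.73587417602539, 59.639591217041016), 6.074169635772705)
```

View pics/wrist1.png

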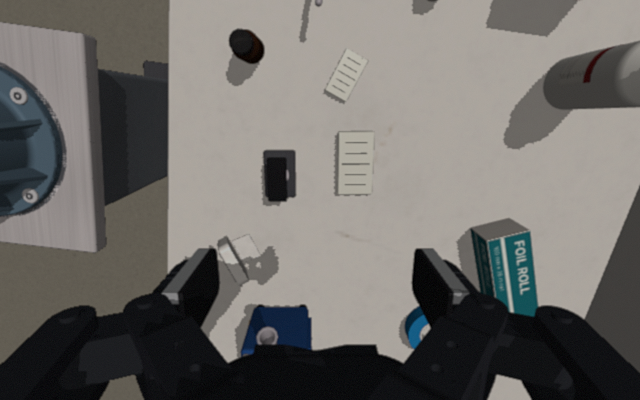

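The wrist view shows tile B at (355,162), the stand at (278,176) and the small tile at (346,75). The fits give B as 50x89 mm at (530.8,39.1), yaw 8.0°, and the stand at (425.1,8.4), yaw 6.1°.

```bash
python3 -m pendant '[[20,-2,-50,0.01],[20,-2,-50,0],[18,-1,-50,0],[0,0,-50,0],[0,0,-50,0],[0,0,-40,0],[0,0,-20,0],[0,0,0,0]]' 0.22; python3 -m pendant '[[0,0,-9,0],[0,0,-6,0],[0,0,-4,0],[0,0,0,0]]'
```

```text
t: 2.7
ee_pos: [528.6, 40.9, 15.8]
eef_rot: [-0.002, 0.655, 0.756, -0.001]
wrist_force: [0.3, 0.6, 0.5]
grip_width: 66.8
grasp_force: 0.0
t: 3.2
ee_pos: [530.6, 39.3, -1.8]
eef_rot: [-0.0, 0.655, 0.755, -0.0]
wrist_force: [-0.4, 0.6, 0.3]
grip_width: 66.5
grasp_force: 0.0
```

```bash
python3 -m pendant '[[0,0,0,0],[0,0,0,0],[0,0,0,0],[0,0,0,0],[0,0,0,0]]' 1; python3 -m pendant '[[0,0,15,0],[0,0,15,0],[0,0,30,0],[0,0,20,0],[0,0,0,0]]'
python3 - <<'E'
from h import *
snap('wrist','wrist2')
w=cloud('wrist2');z=get_obs()['ee_pos'];print(z)
E
```

```text
t: 3.82
ee_pos: [531.3, 39.2, -1.1]
eef_rot: [0.001, 0.655, 0.755, 0.0]
wrist_force: [-0.6, -0.1, 6.1]
grip_width: 48.4
grasp_force: 63.2
t: 4.45
ee_pos: [532.4, 39.2, 80.7]
eef_rot: [0.002, 0.655, 0.756, 0.001]
wrist_force: [0.2, 0.1, -1.6]
grip_width: 48.4
grasp_force: 62.6
{'fx': 326.1871027604061, 'fy': 326.1871027604061, 'cx': 315.22816451941696, 'cy': 195.69531992331136}
[531.31707506  39.27801802  79.33609941]
```

View pics/wrist2.png

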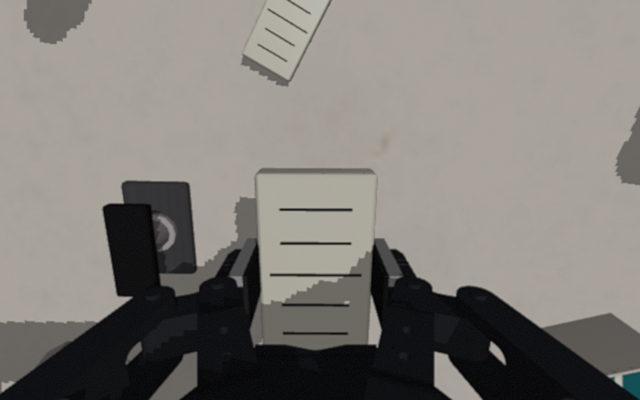

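The tile is centred between the pads: its middle line is at row 274 and the pads are at about 275. Next I move it over the stand.

```bash
python3 -m pendant '[[-30,-9,0,-0.033],[-35,-10,0,0],[-30,-9,0,0],[-11,-3,-10,0],[0,0,-12,0],[0,0,-5,0],[0,0,-4,0],[0,0,0,0]]'; python3 -m pendant '[[0,0,-2,0],[0,0,-1,0],[0,0,0,0]]'
```

```text
t: 5.5
ee_pos: [424.9, 8.5, 46.9]
eef_rot: [-0.0, 0.667, 0.745, -0.0]
wrist_force: [1.3, 0.1, -0.6]
grip_width: 48.5
grasp_force: 62.5
t: 5.88
ee_pos: [424.8, 8.4, 44.4]
eef_rot: [0.0, 0.668, 0.745, 0.0]
wrist_force: [0.5, -0.7, -1.3]
grip_width: 48.2
grasp_force: 62.5
```

```bash
python3 -m pendant '[[0,0,-1,0],[0,0,0,0]]';python3 -m pendant '[[0,0,-1,0],[0,0,0,0]]'
```

```text
t: 6.12
ee_pos: [424.9, 8.3, 43.9]
eef_rot: [0.0, 0.667, 0.745, 0.0]
wrist_force: [-2.4, 0.7, 6.2]
grip_width: 48.3
grasp_force: 63.4
t: 6.38
ee_pos: [424.9, 8.3, 43.8]
eef_rot: [-0.0, 0.667, 0.745, -0.0]
wrist_force: [-8.1, 1.7, 20.0]
grip_width: 48.4
grasp_force: 65.0
```

```bash
python3 -m pendant '[[0,0,1,0],[0,0,0,0]]';python3 -m pendant '[[0,0,0,0],[0,0,0,0],[0,0,0,0],[0,0,0,0],[0,0,10,0],[0,0,40,0],[0,0,50,0],[0,0,50,0]]' 0.1; python3 -m pendant '[[0,25,50,0],[0,0,0,0]]' 0
python3 - <<'E'
from h import *
snap('wrist','wrist3'); w=cloud('wrist3')
s=(np.hypot(w[...,0]-425,w[...,1]-8)<75)&(w[...,2]>52)&(w[...,2]<70); q=w[s]
A=np.c_[q[:,:2],np.ones(len(q))]; print(len(q),np.linalg.lstsq(A,q[:,2],rcond=None)[0],np.nanmedian(q,0),cv2.minAreaRect(q[:,:2].astype(np.float32)))
w=cloud('wrist3')
s=(np.abs(w[...,0]-455)<60)&(np.abs(w[...,1]-320)<130)&(w[...,2]>50)&(w[...,2]<90); print(s.sum())
E
```

```text
t: 6.62
ee_pos: [425.0, 8.3, 43.9]
eef_rot: [0.0, 0.668, 0.745, 0.0]
wrist_force: [-3.3, 1.1, 7.8]
grip_width: 48.5
grasp_force: 63.6
t: 7.62
ee_pos: [424.4, 8.4, 195.4]
eef_rot: [0.0, 0.668, 0.745, 0.0]
wrist_force: [1.1, 0.1, 0.1]
grip_width: 76.7
grasp_force: 0.0
t: 7.88
ee_pos: [427.2, 33.9, 248.4]
eef_rot: [0.004, 0.667, 0.745, 0.003]
wrist_force: [0.3, 0.0, -0.1]
grip_width: 85.2
grasp_force: 0.0
{'fx': 326.1871027604061, 'fy': 326.1871027604061, 'cx': 315.22816451941696, 'cy': 195.69531992331136}
3830 [-6.32311292e-04 -2.42664261e-03  5.92529291e+01] [425.20956974  10.41952261  59.01183469] ((425.3813171386719, 7.543514251708984), (50.110958099365234, 90.25191497802734), 6.1039323806762695)
0
```

The tile is flat and centred on the stand at (425.4,7.5), yaw 6.1°, top at 59 mm. Next is the rod.

```bash
python3 -m pendant '[[5,56,2,-0.02],[5,56,2,-0.03],[5,56,2,-0.03],[5,56,2,-0.03],[5,56,2,0],[3,56,2,0],[0,0,0,0]]'
python3 - <<'E'
from h import *
p,d=snap('wrist','wrist4'); o=get_obs(); print(o['ee_pos'],o['eef_rot']); w=cloud('wrist4'); p=p.astype(int)
yel=(p[...,0]-p[...,2]>60)&(w[...,2]>62)&(w[...,2]<72); q=w[yel]; print('handle',len(q),np.nanmedian(q,0),cv2.minAreaRect(q[:,:2].astype(np.float32)))
s=(np.abs(w[...,0]-455)<12)&(w[...,1]>220)&(w[...,1]<300)&(w[...,2]>52)&(w[...,2]<72); q=w[s]; print('rod',len(q),np.nanmedian(q,0),cv2.minAreaRect(q[:,:2].astype(np.float32)), q[q[:,1].argmin()])
s=(np.abs(w[...,0]-455)<60)&(w[...,1]>220)&(w[...,1]<440)&(w[...,2]>4)&(w[...,2]<14); q=w[s]; print('base',len(q),cv2.minAreaRect(q[:,:2].astype(np.float32)))
E
```

```text
t: 8.8
ee_pos: [451.5, 371.8, 253.1]
eef_rot: [-0.001, 0.706, 0.708, -0.001]
wrist_force: [-0.6, -0.5, -0.1]
grip_width: 85.3
grasp_force: 0.0
{'fx': 326.1871027604061, 'fy': 326.1871027604061, 'cx': 315.22816451941696, 'cy': 195.69531992331136}
[451.61060671 370.00549665 253.14294234] [-4.11117236e-04  7.06512402e-01  7.07698283e-01 -1.78806712e-03]
handle 1148 [457.04019441 356.46321119  66.83651966] ((455.3641662597656, 355.6602783203125), (23.869394302368164, 95.76605224609375), 0.9182158708572388)
rod 611 [454.3248435  275.92577941  63.31182974] ((453.4239501953125, 260.1851501464844), (79.65916442871094, 23.570863723754883), 86.74469757080078) [455.51636834 220.17216094  63.37485956]
base 2747 ((456.90966796875, 339.4124755859375), (158.4564208984375, 49.940616607666016), 88.4329605102539)
```

View pics/wrist4.png

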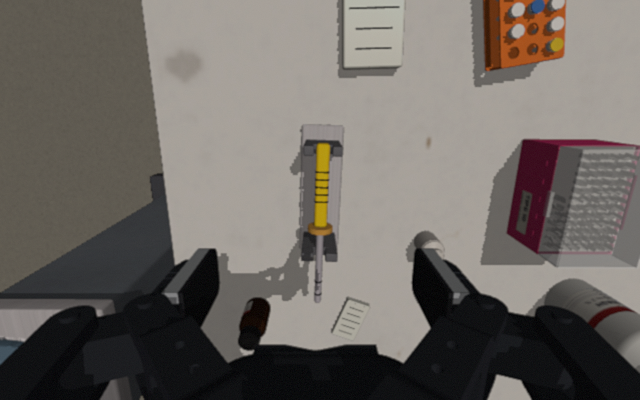

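The rod lies in the rest with its handle at column 321, rows 143–228, and its tip at (318,299). The base fit puts the rod origin at about (457.5,359.4), pointing at -91.7°.

```bash
python3 -m pendant '[[3,-8,-30,-0.03],[3,-8,-40,0],[0,0,-40,0],[0,0,-40,0],[0,0,-30,0],[0,0,-20,0],[0,0,0,0],[0,0,0,0]]' 0.3; python3 - <<'E'
from h import *
o=get_obs(); print(o['ee_pos'],o['eef_rot'],o['grip_width'])
E
```

```text
t: 9.85
ee_pos: [459.6, 353.4, 56.4]
eef_rot: [0.0, 0.718, 0.696, 0.001]
wrist_force: [0.4, 0.5, 0.5]
grip_width: 59.7
grasp_force: 0.0
[459.5797387  353.43277867  56.44784798] [2.95442290e-04 7.18099209e-01 6.95940230e-01 7.96727180e-04] 59.658737324922065
```

```bash
python3 -m pendant '[[-2,0,-8,0],[0,0,-6,0],[0,0,0,0],[0,0,0,0]]' ; python3 -m pendant '[[0,0,0,0],[0,0,0,0],[0,0,0,0],[0,0,0,0],[0,0,0,0],[0,0,0,0]]' 1
```

```text
t: 10.35
ee_pos: [456.7, 353.4, 41.3]
eef_rot: [0.0, 0.718, 0.696, -0.0]
wrist_force: [-0.7, -0.7, 0.7]
grip_width: 59.8
grasp_force: 0.0
t: 11.1
ee_pos: [456.9, 353.5, 41.6]
eef_rot: [0.0, 0.718, 0.696, 0.0]
wrist_force: [0.0, -0.2, 2.5]
grip_width: 13.2
grasp_force: 58.7
```

```bash
python3 -m pendant '[[0,0,10,0],[0,0,20,0],[0,0,50,0],[0,0,50,0],[0,0,40,0],[0,-40,10,0.04],[-3,-55,0,0.05],[-3,-55,0,0.05]]'; python3 -m pendant '[[-3,-55,0,0],[-3,-55,0,0],[-3,-40,0,0],[0,0,0,0],[0,0,0,0]]'
python3 - <<'E'
from h import *
o=get_obs(); print(o['ee_pos'],o['eef_rot']); p,d=snap('wrist','wrist5'); w=cloud('wrist5'); 
s=(w[...,2]>112)&(w[...,2]<120)&(w[...,1]<-190)&(w[...,0]<560); q=w[s]; print('case',len(q),cv2.minAreaRect(q[:,:2].astype(np.float32)))
snap('side','side5'); snap('scene','scene5')
c=p[:,:,::-1]; cv2.imwrite('pics/c5.png',c)
E
```

```text
t: 12.1
ee_pos: [450.6, 202.2, 223.0]
eef_rot: [0.001, 0.666, 0.746, 0.001]
wrist_force: [1.4, -0.8, -1.0]
grip_width: 12.8
grasp_force: 58.5
t: 12.72
ee_pos: [441.9, 53.7, 222.1]
eef_rot: [0.0, 0.668, 0.744, 0.001]
wrist_force: [0.4, -0.1, -0.0]
grip_width: 12.8
grasp_force: 58.5
[441.86190021  53.70434102 222.13892064] [3.55530832e-04 6.67755744e-01 7.44380181e-01 5.34232191e-04]
{'fx': 326.1871027604061, 'fy': 326.1871027604061, 'cx': 315.22816451941696, 'cy': 195.69531992331136}
case 0 ((0.0, 0.0), (0.0, 0.0), 0.0)
{'fx': 424.58989972035573, 'fy': 424.58989972035573, 'cx': 319.0957852921283, 'cy': 196.7997334611319}
{'fx': 508.37105651370354, 'fy': 508.37105651370354, 'cx': 319.16501741257184, 'cy': 186.13784704654603}
```

View pics/c5.png

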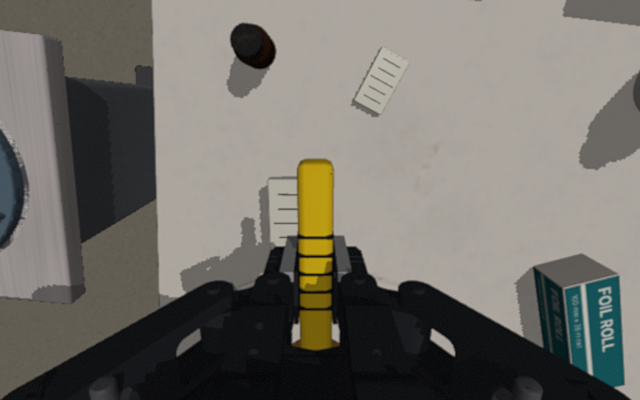

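```bash
python3 - <<'E'
from h import *
for t in('wrist1','scene5','side5'):
    w=cloud(t); p=load(t)['p'].astype(int)
    near=(w[...,0]>340)&(w[...,0]<560)&(w[...,1]<-120)&(w[...,1]>-360)
    s=near&(w[...,2]>112)&(w[...,2]<120); q=w[s]
    if len(q): print(t,'case',len(q),np.median(q,0),cv2.minAreaRect(q[:,:2].astype(np.float32)))
    s=near&(w[...,2]>122)&(w[...,1]>-260)&(w[...,2]<170); q=w[s]
    if len(q)>5: 
        m=q.mean(0); v=np.linalg.svd(q-m,full_matrices=False)[2][0]; v*=np.sign(v[2]); print('tube',len(q),m,v,q[((q-m)@v).argmax()],'px',np.argwhere(s)[((q-m)@v).argmax()][::-1])
E
```

```text
wrist1 case 3 [ 411.6144518  -215.80105807  113.30113788] ((412.91058349609375, -215.93336486816406), (4.874109745025635, 0.7923654317855835), 6.162256717681885)
tube 304 [ 441.45515828 -157.55216063  143.27347128] [-0.01034393  0.81684547  0.57676381] [ 452.02384139 -153.93673475  156.56138841] px [275 342]
scene5 case 709 [ 451.20536649 -270.44168217  116.62961265] ((453.4341735839844, -263.77362060546875), (87.41598510742188, 127.36689758300781), 6.441568851470947)
tube 162 [ 442.54704684 -190.26965017  139.72490167] [-0.09605255  0.91526761  0.3912277 ] [ 433.24440569 -153.86551052  148.26101367] px [356 232]
side5 case 192 [ 442.41570165 -259.1113837   118.33959683] ((451.17108154296875, -257.3000183105469), (83.2541275024414, 142.06283569335938), 7.3933610916137695)
tube 56 [ 441.1388744  -169.86860274  144.49084521] [0.07809508 0.86298194 0.49916263] [ 446.72278187 -152.42115125  160.88897564] px [367 164]
```

```bash
python3 - <<'E'
from h import *
a=load('wrist1')['p'][305:365,235:305,::-1]; b=load('scene5')['p'][200:300,300:430,::-1]
a=cv2.resize(a,(490,420),interpolation=cv2.INTER_CUBIC); b=cv2.resize(b,None,fx=2.3,fy=2.3,interpolation=cv2.INTER_CUBIC)
c=np.zeros((420,490+b.shape[1],3),np.uint8); c[:,:490]=a; c[:b.shape[0],490:]=b; cv2.imwrite('pics/c6.png',c)
E
```

```text
(no output)
```

View pics/c6.png

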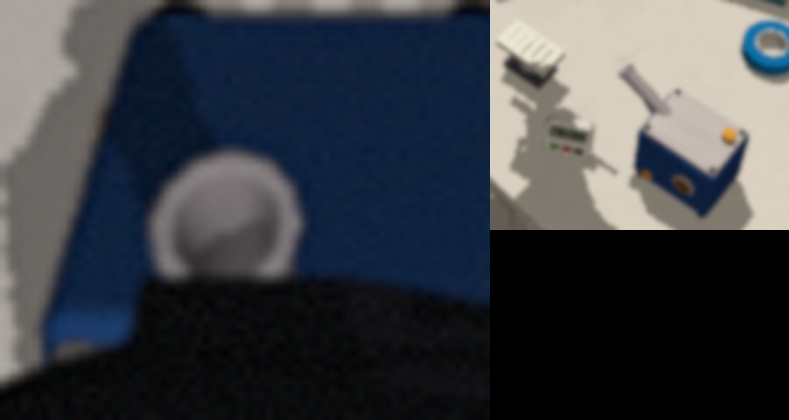

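```bash
python3 - <<'E'
from h import *
print('mouth',onz('wrist1',266.9,336.9,150)); w=cloud('wrist1')
for u,v in [(257,337),(258,332),(266,327),(275,332),(277,337),(276,341)]: print(u,v,w[v,u])
z=load('wrist1'); print('range scale', np.linalg.norm(onz('wrist1',266.9,336.9,150)-z['E'][:3,3]), z['E'][:3,3])
E
```

```text
mouth [ 441.76214268 -153.71388416  150.        ]
257 337 [ 430.36403531 -155.35228804  149.97870448]
258 332 [ 422.95027363 -210.2568106    74.30799367]
266 327 [ 438.81882699 -147.82221849  140.62104125]
275 332 [ 450.3285705  -148.25152726  146.98647165]
277 337 [ 453.43583717 -151.75228997  150.70565678]
276 341 [ 452.98848349 -153.34761593  155.48330283]
range scale 416.5946178040521 [464.81947548 112.8470067  469.3191608 ]
```

```bash
python3 - <<'E'
from h import *
w=cloud('wrist5'); p=load('wrist5')['p'].astype(int)
s=(p[...,0]-p[...,2]>60)&(w[...,2]>242)&(w[...,2]<254); q=w[s]; R=cv2.minAreaRect(q[:,:2].astype(np.float32)); print(len(q),np.median(q,0),R)
t=q[q[:,1]>q[:,1].max()-3].mean(0); print('tail',t)
qq=q[q[:,1]>t[1]-40]; print('slope dx/dy',np.polyfit(qq[:,1],qq[:,0],1),'dz/dy',np.polyfit(qq[:,1],qq[:,2],1))
for n in('scene5','side5'): # tip by cloud
    w=cloud(n); s=(w[...,2]>232)&(w[...,2]<250)&(abs(w[...,0]-455)<25)&(w[...,1]<-20)&(w[...,1]>-120); q=w[s]; print(n,len(q), q[q[:,1].argmin()] if len(q) else '', np.median(q,0) if len(q) else '')
E
```

```text
5711 [440.50280407  70.70454109 247.44100194] ((440.946533203125, 62.8284912109375), (13.764289855957031, 82.20867156982422), 6.405206203460693)
tail [437.2592691  102.38140522 246.23846204]
slope dx/dy [-1.04814978e-01  4.47546937e+02] dz/dy [-1.07792587e-02  2.48252786e+02]
scene5 53 [457.88207232 -82.25592255 245.87340994] [452.33284671 -53.51241075 244.4014493 ]
side5 2 [453.31195185 -82.36430448 245.18125262] [453.77166988 -78.55343976 246.05543021]
```

The held rod fits at tip (457,-82,240.5), and the lip ring in the wrist1 crop is centred at (226,226). That puts the tube mouth at about (441.9,-153.5,150). I'll bring the tip just in front of it.

```bash
python3 -m pendant '[[-4,-12,-23,0],[-4,-12,-23,0],[-4,-12,-23,0],[-4,-14,-21,0],[0,-6,0,0],[0,0,0,0],[0,0,0,0]]'
python3 - <<'E'
from h import *
o=get_obs(); T=o['ee_pos']; q=o['eef_rot']; print(T,q,2*np.degrees(np.arctan2(q[2],q[1]))-90)
tip=T+[15,-136,18.4]; m=np.array([441.9,-153.5,150]); d=tip-m; x=np.array([.111,-.994,0]); print('tip s',d@x,'lat',d@np.array([.994,.111,0]),'z',d[2])
p,_=snap('side','side6'); a=p[130:230,300:430,::-1]; cv2.imwrite('pics/c7.png',cv2.resize(a,None,fx=5,fy=5,interpolation=cv2.INTER_CUBIC))
E
```

```text
t: 13.75
ee_pos: [426.6, -2.3, 132.3]
eef_rot: [0.001, 0.667, 0.745, 0.0]
wrist_force: [-0.4, 0.3, -0.8]
grip_width: 12.8
grasp_force: 58.6
[426.60963285  -2.32017416 132.32170449] [7.91718496e-04 6.67297586e-01 7.44790617e-01 4.91599313e-04] 6.282290829801468
tip s -15.120977633970762 lat 1.396335720530797 z 0.7217044922048217
{'fx': 424.58989972035573, 'fy': 424.58989972035573, 'cx': 319.0957852921283, 'cy': 196.7997334611319}
```

View pics/c7.png

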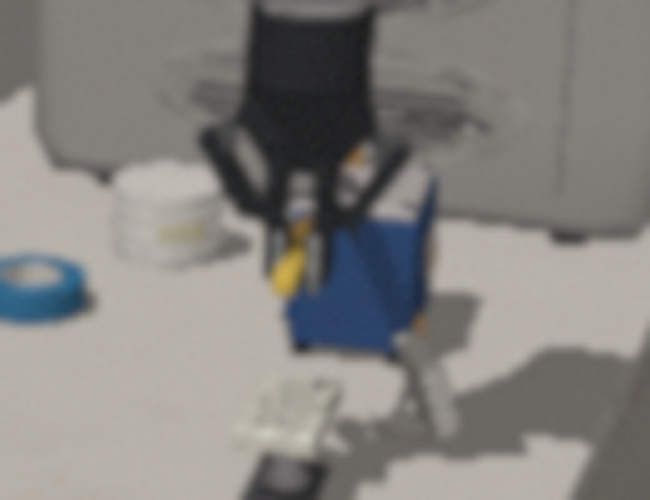

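The side view is blocked by the gripper, with the handle at (290,265) and the tube hidden. The numbers put the tip 15 mm before the mouth, so I'll go in stepwise and watch the force.

```bash
python3 -m pendant '[[-1,-8,0,0],[1,-7,0,0],[0,0,0,0]]'; python3 -m pendant '[[0,-4,0,0],[1,-4,0,0],[0,0,0,0],[0,0,0,0]]'
```

```text
t: 14.18
ee_pos: [425.9, -18.3, 131.5]
eef_rot: [0.0, 0.668, 0.744, 0.0]
wrist_force: [0.2, 0.6, -0.3]
grip_width: 13.0
grasp_force: 58.6
t: 14.68
ee_pos: [426.7, -25.6, 131.3]
eef_rot: [-0.0, 0.668, 0.745, 0.0]
wrist_force: [0.2, 0.1, -0.4]
grip_width: 12.9
grasp_force: 58.6
```

```bash
python3 -m pendant '[[0,0,4,0],[0,-0.5,4,0],[0,0,4,0],[0,0,0,0]]'
```

```text
t: 15.18
ee_pos: [426.4, -25.6, 143.3]
eef_rot: [-0.001, 0.668, 0.745, 0.0]
wrist_force: [-0.1, 3.5, -4.6]
grip_width: 12.8
grasp_force: 58.6
```

```bash
python3 -m pendant '[[0,-0.5,4,0],[0,-0.5,4,0],[0,-0.6,4,0],[0,0,0,0]]';  python3 -m pendant '[[0,-1,4,0],[0,-1,4,0],[0.3,-1,4,0],[0,0,0,0]]'
```

```text
t: 15.68
ee_pos: [426.8, -27.5, 155.7]
eef_rot: [0.0, 0.668, 0.745, 0.0]
wrist_force: [-0.3, 5.2, -3.6]
grip_width: 12.8
grasp_force: 58.5
t: 16.18
ee_pos: [427.0, -30.5, 167.7]
eef_rot: [-0.0, 0.668, 0.745, 0.0]
wrist_force: [-0.4, 5.0, -3.0]
grip_width: 12.9
grasp_force: 58.5
```

```bash
cat >> h.py <<'E'
def rod(tag):
    snap('wrist',tag); o=get_obs(); T=o['ee_pos']; w=cloud(tag); p=load(tag)['p'].astype(int)
    s=(p[...,0]-p[...,2]>60)&(np.abs(w[...,0]-T[0])<40)&(np.abs(w[...,1]-T[1])<70)&(w[...,2]>T[2]-40); q=w[s]
    q=q[q[:,1]>T[1]+14]; u,v=np.polyfit(q[:,1],q[:,2],1),np.polyfit(q[:,1],q[:,0],1)
    print(len(q),'T',T,'pitch deg',np.degrees(np.arctan(u[0])),'yaw',np.degrees(np.arctan(-v[0])),'tail y,z',q[:,1].max(),q[:,2].max(),'F',o['wrist_force'],o['t'])
E
python3 -c "
from h import *
rod('w6')"
```

```text
{'fx': 326.1871027604061, 'fy': 326.1871027604061, 'cx': 315.22816451941696, 'cy': 195.69531992331136}
3406 T [427.00609095 -30.4611999  167.61052739] pitch deg 8.82015071011951 yaw 5.81343266115591 tail y,z 21.11655078292803 204.9605203307056 F [-0.10600206  5.47522631 -4.06992116] 16.225
```

```bash
cat >> h.py <<'E'
def prof(tag,cam='scene'):
    snap(cam,tag); w=cloud(tag); d=w-np.array([441.9,-153.5,150]); s=d[...,0]*.111-d[...,1]*.994; l=d[...,0]*.994+d[...,1]*.111; z=w[...,2]
    for a in range(-90,40,5):
        m=(s>=a)&(s<a+5)&(abs(l)<16)&(z>110)
        if m.any(): print(a,m.sum(),'z',np.round(np.percentile(z[m],[5,50,95])),'lat',np.round(np.median(l[m])))
E
python3 -c "
from h import *
prof('s7'); print('base'); w=cloud('scene5')
d=w-np.array([441.9,-153.5,150]); s=d[...,0]*.111-d[...,1]*.994; l=d[...,0]*.994+d[...,1]*.111; z=w[...,2]
for a in range(-15,40,5):
    m=(s>=a)&(s<a+5)&(abs(l)<16)&(z>110)
    if m.any(): print(a,m.sum(),'z',np.round(np.percentile(z[m],[5,50,95])))
"
```

```text
{'fx': 508.37105651370354, 'fy': 508.37105651370354, 'cx': 319.16501741257184, 'cy': 186.13784704654603}
-90 155 z [267. 359. 524.] lat -3.0
-85 46 z [178. 376. 527.] lat -3.0
-80 21 z [172. 186. 530.] lat -2.0
-75 12 z [176. 530. 534.] lat -5.0
-70 19 z [174. 523. 532.] lat -4.0
-65 27 z [174. 520. 531.] lat -10.0
-60 76 z [384. 497. 522.] lat -8.0
-55 81 z [173. 490. 512.] lat 0.0
-50 6 z [168. 485. 497.] lat 3.0
-45 3 z [166. 167. 167.] lat -2.0
-40 4 z [161. 167. 171.] lat -2.0
-35 5 z [165. 171. 177.] lat -4.0
-30 5 z [160. 167. 171.] lat -5.0
-25 4 z [164. 167. 169.] lat -3.0
-20 3 z [163. 164. 166.] lat -3.0
-15 6 z [157. 164. 166.] lat -4.0
-10 6 z [158. 160. 163.] lat -3.0
-5 6 z [141. 156. 160.] lat -2.0
0 7 z [148. 155. 159.] lat -6.0
5 14 z [145. 157. 163.] lat -4.0
10 14 z [146. 156. 160.] lat -3.0
15 11 z [142. 150. 155.] lat -7.0
20 14 z [135. 145. 153.] lat -5.0
25 11 z [137. 143. 151.] lat -0.0
30 12 z [129. 141. 146.] lat -6.0
35 10 z [129. 140. 148.] lat -4.0
base
-5 5 z [141. 147. 148.]
0 4 z [143. 150. 154.]
5 12 z [145. 159. 162.]
10 14 z [146. 156. 163.]
15 12 z [142. 148. 155.]
20 12 z [141. 148. 154.]
25 11 z [140. 145. 150.]
30 12 z [131. 140. 147.]
35 13 z [127. 138. 146.]
```

The depth profile shows the rod sloping about 15° and entering the mouth, and the tube heights are unchanged. I'll continue the arc.

```bash
python3 -m pendant '[[0,-1.2,4,0],[0.2,-1.2,4,0],[0.2,-1.2,4,0],[0,0,0,0]]';  python3 -m pendant '[[0,-1.5,4,0],[0.2,-1.5,4,0],[0.3,-1.5,4,0],[0,0,0,0]]'; python3 -m pendant '[[0,-2,4,0],[0.3,-2,4,0],[0.3,-1.5,4,0],[0,0,0,0]]'
```

```text
t: 16.77
ee_pos: [427.7, -34.5, 179.8]
eef_rot: [0.0, 0.668, 0.744, 0.0]
wrist_force: [-0.9, 4.3, -2.2]
grip_width: 12.8
grasp_force: 58.6
t: 17.27
ee_pos: [428.1, -39.3, 191.7]
eef_rot: [0.0, 0.668, 0.744, -0.0]
wrist_force: [-0.1, 2.5, -3.5]
grip_width: 13.5
grasp_force: 58.5
t: 17.77
ee_pos: [428.7, -44.3, 203.8]
eef_rot: [0.0, 0.668, 0.744, 0.0]
wrist_force: [-1.3, 3.8, -1.2]
grip_width: 12.9
grasp_force: 58.8
```

```bash
python3 -c "
from h import *
rod('w8'); prof('s8')"
```

```text
{'fx': 326.1871027604061, 'fy': 326.1871027604061, 'cx': 315.22816451941696, 'cy': 195.69531992331136}
3438 T [428.66595735 -44.27340284 203.69307668] pitch deg 19.27309910567766 yaw 5.537338948962273 tail y,z 5.867102916073797 252.63052391804814 F [-1.21633131  3.7721312  -1.1964849 ] 17.825
{'fx': 508.37105651370354, 'fy': 508.37105651370354, 'cx': 319.16501741257184, 'cy': 186.13784704654603}
-90 30 z [207. 434. 568.] lat -6.0
-85 27 z [196. 558. 567.] lat -5.0
-80 65 z [209. 379. 567.] lat -6.0
-75 162 z [214. 402. 560.] lat -3.0
-70 24 z [201. 387. 568.] lat -3.0
-65 14 z [194. 552. 570.] lat -4.0
-60 13 z [190. 564. 569.] lat -5.0
-55 18 z [187. 561. 567.] lat -4.0
-50 40 z [188. 551. 565.] lat -9.0
-45 81 z [189. 531. 554.] lat -8.0
-40 64 z [233. 527. 545.] lat 0.0
-35 5 z [180. 181. 187.] lat -2.0
-30 5 z [176. 180. 182.] lat -4.0
-25 4 z [168. 174. 179.] lat -3.0
-20 6 z [168. 172. 174.] lat -3.0
-15 5 z [167. 168. 172.] lat -3.0
-10 4 z [164. 168. 170.] lat -4.0
-5 9 z [145. 164. 167.] lat -3.0
0 7 z [151. 156. 163.] lat -2.0
5 16 z [147. 157. 164.] lat -6.0
10 15 z [142. 155. 161.] lat -6.0
15 9 z [143. 150. 157.] lat -3.0
20 13 z [143. 146. 152.] lat -3.0
25 12 z [137. 144. 150.] lat -5.0
30 14 z [127. 142. 146.] lat -4.0
35 12 z [129. 138. 145.] lat -6.0
```

```bash
python3 -m pendant '[[0,0,-4,0],[0,0,-3,0],[0,0,0,0]]';  python3 -m pendant '[[0.3,-2.6,-1.5,0],[0.3,-2.6,-1.5,0],[0.3,-2.6,-1.5,0],[0,0,0,0]]'; python3 -m pendant '[[0.3,-2.6,-1.5,0],[0.3,-2.6,-1.5,0],[0.3,-2.6,-1.5,0],[0,0,0,0]]'
```

```text
t: 18.25
ee_pos: [428.5, -44.7, 196.1]
eef_rot: [0.0, 0.668, 0.745, -0.0]
wrist_force: [0.3, 0.6, -0.5]
grip_width: 13.0
grasp_force: 58.9
t: 18.75
ee_pos: [429.4, -52.4, 191.7]
eef_rot: [-0.0, 0.668, 0.744, -0.0]
wrist_force: [0.1, 0.5, -0.3]
grip_width: 13.0
grasp_force: 58.9
t: 19.25
ee_pos: [430.2, -60.1, 187.1]
eef_rot: [-0.0, 0.668, 0.744, -0.0]
wrist_force: [0.1, 0.0, -0.8]
grip_width: 13.0
grasp_force: 58.9
```

```bash
python3 -m pendant '[[0.4,-3.4,-2,0],[0.4,-3.4,-2,0],[0.4,-3.5,-2,0],[0.4,-3.4,-2,0],[0,0,0,0]]';  python3 -m pendant '[[0.4,-3.4,-2,0],[0.4,-3.4,-2,0],[0.4,-3.5,-2,0],[0.4,-3.4,-2,0],[0,0,0,0]]'
```

```text
t: 19.88
ee_pos: [431.8, -73.8, 179.1]
eef_rot: [-0.0, 0.668, 0.744, -0.0]
wrist_force: [0.1, 0.3, -0.4]
grip_width: 13.0
grasp_force: 58.9
t: 20.5
ee_pos: [433.4, -87.6, 171.1]
eef_rot: [-0.0, 0.668, 0.744, -0.0]
wrist_force: [0.4, 0.4, 0.0]
grip_width: 12.7
grasp_force: 58.9
```

```bash
python3 -m pendant '[[0.4,-3.4,-2,0],[0.4,-3.4,-2,0],[0.4,-3.5,-2,0],[0.4,-3.4,-2,0],[0.4,-3.4,-2,0],[0,0,0,0]]';  python3 -m pendant '[[0.3,-2.6,-1.5,0],[0.2,-1.7,-1,0],[0.2,-1.7,-1,0],[0,0,0,0]]'
```

```text
t: 21.25
ee_pos: [435.5, -104.7, 161.1]
eef_rot: [-0.0, 0.668, 0.744, -0.0]
wrist_force: [0.6, -0.3, -0.3]
grip_width: 13.0
grasp_force: 58.9
t: 21.75
ee_pos: [436.2, -110.5, 157.7]
eef_rot: [0.0, 0.668, 0.745, 0.0]
wrist_force: [0.5, 0.1, -0.6]
grip_width: 12.8
grasp_force: 58.9
```

```bash
python3 -m pendant '[[0.2,-1.7,-1,0],[0.1,-1.3,-0.8,0],[0,0,0,0]]';  python3 -m pendant '[[0.1,-0.9,-0.5,0],[0,0,0,0]]'; python3 -m pendant '[[0.1,-0.9,-0.5,0],[0,0,0,0]]'
```

```text
t: 22.12
ee_pos: [436.5, -113.6, 156.0]
eef_rot: [0.0, 0.668, 0.745, -0.0]
wrist_force: [0.0, 0.2, -0.5]
grip_width: 13.0
grasp_force: 58.9
t: 22.38
ee_pos: [436.6, -114.4, 155.5]
eef_rot: [0.0, 0.668, 0.745, 0.0]
wrist_force: [1.2, 0.3, -1.4]
grip_width: 12.9
grasp_force: 58.9
t: 22.62
ee_pos: [436.7, -115.3, 155.0]
eef_rot: [0.0, 0.668, 0.745, 0.0]
wrist_force: [-0.1, 0.5, -1.0]
grip_width: 12.8
grasp_force: 58.9
```

```bash
for i in 1 2; do :; done; python3 -m pendant '[[0.1,-0.9,-0.5,0],[0,0,0,0]]'; python3 -m pendant '[[0.1,-0.9,-0.5,0],[0,0,0,0]]'; python3 -m pendant '[[0.1,-0.9,-0.5,0],[0,0,0,0]]'
```

```text
t: 22.88
ee_pos: [436.8, -116.2, 154.5]
eef_rot: [0.0, 0.668, 0.745, 0.0]
wrist_force: [0.7, 0.7, -0.6]
grip_width: 12.8
grasp_force: 58.9
t: 23.12
ee_pos: [436.9, -116.9, 154.1]
eef_rot: [-0.0, 0.668, 0.745, 0.0]
wrist_force: [-0.1, 2.9, 0.9]
grip_width: 12.9
grasp_force: 59.2
t: 23.38
ee_pos: [436.9, -116.9, 154.0]
eef_rot: [-0.001, 0.667, 0.745, 0.001]
wrist_force: [-2.1, 7.7, 7.2]
grip_width: 13.0
grasp_force: 60.1
```

The collar has seated: about 10 N back along the axis, and the arm has stopped advancing. I'll hold briefly, then draw the rod out.

```bash
python3 -m pendant '[[0,0,0,0],[0,0,0,0],[0,0,0,0],[0,0,0,0]]'; python3 -c "
from h import *
rod('w9'); prof('s9')" | grep -v '^-[5-9]'; python3 -m pendant '[[-0.1,1.5,0.8,0],[-0.4,3.4,2,0],[-0.4,3.4,2,0],[-0.4,3.4,2,0],[0,0,0,0]]'
```

```text
t: 23.88
ee_pos: [436.9, -116.9, 154.0]
eef_rot: [-0.001, 0.667, 0.745, 0.001]
wrist_force: [-1.9, 7.2, 7.7]
grip_width: 12.9
grasp_force: 60.1
{'fx': 326.1871027604061, 'fy': 326.1871027604061, 'cx': 315.22816451941696, 'cy': 195.69531992331136}
3427 T [ 436.92965585 -116.89332379  153.94033698] pitch deg 19.066748147557423 yaw 5.678325497230689 tail y,z -66.4090717624876 202.3409962591062 F [-1.65715074  7.22986108  6.60622935] 23.925
{'fx': 508.37105651370354, 'fy': 508.37105651370354, 'cx': 319.16501741257184, 'cy': 186.13784704654603}
-45 18 z [465. 515. 518.] lat -4.0
-40 14 z [514. 517. 519.] lat 3.0
-35 30 z [175. 515. 520.] lat 1.0
-30 60 z [165. 191. 518.] lat 1.0
-25 49 z [166. 223. 517.] lat 2.0
-20 41 z [163. 509. 519.] lat -4.0
-15 28 z [159. 509. 518.] lat -3.0
-10 34 z [152. 329. 518.] lat -6.0
0 121 z [160. 354. 511.] lat -4.0
5 25 z [152. 164. 513.] lat -3.0
10 22 z [148. 155. 513.] lat -3.0
15 16 z [142. 154. 515.] lat -7.0
20 23 z [141. 151. 513.] lat -3.0
25 26 z [138. 441. 511.] lat -8.0
30 57 z [136. 465. 501.] lat -9.0
35 39 z [137. 474. 492.] lat -5.0
t: 24.6
ee_pos: [435.7, -106.0, 160.4]
eef_rot: [0.0, 0.667, 0.745, -0.0]
wrist_force: [-0.4, -0.8, 0.1]
grip_width: 12.8
grasp_force: 58.9
```

```bash
python3 -m pendant '[[-0.8,6.9,4,0],[-0.8,6.9,4,0],[-0.8,6.9,4,0],[-0.7,6.9,4,0],[-0.8,6.9,4,0],[-0.8,6.9,4,0],[0,0,0,0]]'; python3 -m pendant '[[-0.8,6.9,4,0],[-0.8,6.9,4,0],[-0.8,6.9,4,0],[-0.7,6.9,4,0],[-0.8,6.9,4,0],[-0.8,6.9,4,0],[-0.8,6.9,4,0],[-0.8,6.9,4,0]]';  python3 -m pendant '[[-0.8,8,5,0],[0,8,6,0],[0,0,0,0]]'; python3 -c "
from h import *
rod('w10')"
```

```text
t: 25.48
ee_pos: [431.2, -64.4, 184.7]
eef_rot: [0.0, 0.667, 0.745, 0.0]
wrist_force: [0.0, 0.3, -0.7]
grip_width: 12.9
grasp_force: 58.9
t: 26.48
ee_pos: [424.6, -9.2, 216.5]
eef_rot: [-0.0, 0.668, 0.745, -0.0]
wrist_force: [0.0, -0.5, -0.6]
grip_width: 13.0
grasp_force: 58.9
t: 26.85
ee_pos: [424.3, 6.8, 227.9]
eef_rot: [0.001, 0.667, 0.745, 0.0]
wrist_force: [0.2, 0.2, -1.0]
grip_width: 12.8
grasp_force: 58.9
{'fx': 326.1871027604061, 'fy': 326.1871027604061, 'cx': 315.22816451941696, 'cy': 195.69531992331136}
3480 T [424.07265173   6.56860681 227.57839717] pitch deg 19.012074831785295 yaw 5.750047552483693 tail y,z 57.458814060310246 276.5385002804116 F [ 0.73538848 -0.51300514 -0.16461916] 26.9
```

The rod is out and held. Next I go back over the rest to level it, using the front notch to turn it in the grip.

```bash
python3 -m pendant '[[4,50,0,-0.03],[5,50,0,-0.03],[5,50,0,-0.03],[5,50,0,-0.03],[5,50,0,-0.02],[5,50,0,0],[4,47,0,0],[0,0,0,0]]'; python3 -m pendant '[[0,0,-40,0],[0,0,-40,0],[0,0,-30,0],[0,0,-15,0],[0,0,0,0]]'; python3 - <<'E'
from h import *
o=get_obs();q=o['eef_rot']; print(o['ee_pos'],2*np.degrees(np.arctan2(q[2],q[1]))-90)
E
```

```text
t: 27.9
ee_pos: [456.5, 355.8, 226.5]
eef_rot: [-0.0, 0.717, 0.697, -0.0]
wrist_force: [0.2, -0.4, -0.5]
grip_width: 13.1
grasp_force: 58.9
t: 28.52
ee_pos: [456.6, 352.5, 101.5]
eef_rot: [-0.0, 0.718, 0.696, -0.001]
wrist_force: [-0.3, -0.3, -0.5]
grip_width: 12.8
grasp_force: 58.9
[456.55412797 352.49685951 101.50766528] -1.8150571058607596
```

```bash
python3 -m pendant '[[0,1,-8,0],[0,0,-6,0],[0,0,-4,0],[0,0,0,0]]'; python3 -m pendant '[[0,0,-4,0],[0,0,-4,0],[0,0,-4,0],[0,0,0,0]]'; python3 -m pendant '[[0,0,-4,0],[0,0,-4,0],[0,0,0,0]]'
```

```text
t: 29.02
ee_pos: [457.7, 354.3, 85.3]
eef_rot: [0.001, 0.718, 0.696, 0.0]
wrist_force: [-0.1, -2.0, 5.1]
grip_width: 13.0
grasp_force: 59.5
t: 29.52
ee_pos: [458.0, 354.5, 73.4]
eef_rot: [0.001, 0.718, 0.696, 0.001]
wrist_force: [0.4, -1.5, 3.8]
grip_width: 12.8
grasp_force: 59.1
t: 29.9
ee_pos: [458.1, 355.0, 65.6]
eef_rot: [0.001, 0.718, 0.696, 0.001]
wrist_force: [0.1, 0.4, 6.3]
grip_width: 12.8
grasp_force: 59.3
```

```bash
python3 -m pendant '[[-1,-1,-4,0],[0,0,-4,0],[0,0,-4,0],[0,0,0,0]]'; python3 -m pendant '[[0,0,-4,0],[0,0,-4,0],[0,0,-2,0],[0,0,0,0]]'; python3 -c "
from h import *
rod('w11')"
```

```text
t: 30.4
ee_pos: [457.4, 354.4, 53.8]
eef_rot: [0.001, 0.718, 0.696, 0.002]
wrist_force: [-0.0, 1.4, 6.2]
grip_width: 12.7
grasp_force: 59.4
t: 30.9
ee_pos: [457.6, 355.1, 44.2]
eef_rot: [0.0, 0.718, 0.696, 0.003]
wrist_force: [-0.4, 4.6, 7.1]
grip_width: 12.7
grasp_force: 59.8
{'fx': 326.1871027604061, 'fy': 326.1871027604061, 'cx': 315.22816451941696, 'cy': 195.69531992331136}
3389 T [457.6153785  355.07144372  44.19972501] pitch deg -0.18801321840501717 yaw -1.5729295851546137 tail y,z 408.6442768033108 72.20078741191516 F [0.76724661 4.07988641 6.88457696] 30.95
```

```bash
python3 -m pendant '[[0,0,-1,0],[0,0,0,0]]'; python3 -m pendant '[[0,0,-1,0],[0,0,0,0],[0,0,0,0]]'
```

```text
t: 31.2
ee_pos: [457.7, 355.2, 43.3]
eef_rot: [0.0, 0.718, 0.696, 0.003]
wrist_force: [0.2, 4.7, 7.1]
grip_width: 13.0
grasp_force: 59.9
t: 31.58
ee_pos: [457.7, 355.2, 42.3]
eef_rot: [0.0, 0.718, 0.696, 0.003]
wrist_force: [0.5, 4.6, 8.2]
grip_width: 12.8
grasp_force: 60.0
```

```bash
python3 -m pendant '[[0,0,5,0],[0,0,15,0],[0,0,30,0],[0,0,40,0],[-3,-20,20,0],[-6,-50,0,0],[-6,-50,0,0],[-6,-50,0,0]]'; python3 -m pendant '[[-6,-38,0,0],[0,0,0,0],[0,0,0,0]]'; python3 - <<'E'
from h import *
rod('w12'); o=get_obs();q=o['eef_rot']; T=o['ee_pos']; print(2*np.degrees(np.arctan2(q[2],q[1]))-90)
snap('scene','s12'); w=cloud('s12'); s=(abs(w[...,2]-T[2]-20)<12)&(abs(w[...,0]-427)<25)&(w[...,1]<T[1]-50)&(w[...,1]>T[1]-160); k=w[s]; print(len(k),k[k[:,1].argsort()][::4].round(0).tolist())
E
```

```text
t: 32.58
ee_pos: [434.3, 182.0, 150.8]
eef_rot: [0.0, 0.718, 0.696, 0.0]
wrist_force: [-0.1, -0.4, 0.0]
grip_width: 13.0
grasp_force: 58.8
t: 32.95
ee_pos: [429.1, 145.5, 150.8]
eef_rot: [0.0, 0.718, 0.696, 0.0]
wrist_force: [-0.7, 0.3, -1.4]
grip_width: 12.7
grasp_force: 58.8
{'fx': 326.1871027604061, 'fy': 326.1871027604061, 'cx': 315.22816451941696, 'cy': 195.69531992331136}
3316 T [429.06943874 145.91793918 150.65639618] pitch deg -0.12717361395820892 yaw -1.7699677217136551 tail y,z 199.10549094557007 179.30792864747463 F [-0.25926873  0.62009484 -1.75933633] 33.0
-1.766549577402273
{'fx': 508.37105651370354, 'fy': 508.37105651370354, 'cx': 319.16501741257184, 'cy': 186.13784704654603}
63 [[423.0, 10.0, 167.0], [424.0, 14.0, 173.0], [429.0, 20.0, 167.0], [421.0, 25.0, 171.0], [426.0, 30.0, 172.0], [424.0, 37.0, 167.0], [427.0, 41.0, 170.0], [423.0, 46.0, 175.0], [425.0, 52.0, 167.0], [424.0, 56.0, 166.0], [429.0, 61.0, 171.0], [429.0, 66.0, 162.0], [428.0, 74.0, 171.0], [428.0, 78.0, 172.0], [427.0, 87.0, 171.0], [422.0, 91.0, 175.0]]
```

```bash
python3 -m pendant '[[0.5,-4,-25,0],[0,0,-25,0],[0,0,-15,0],[0,0,-10,0],[0,0,0,0],[0,0,0,0],[0,0,0,0],[0,0,0,0]]'; python3 - <<'E'
from h import *
snap('scene','s13'); p,_=snap('side','side13'); w=cloud('s13'); T=get_obs()['ee_pos']
s=(abs(w[...,2]-T[2]-18)<10)&(abs(w[...,0]-427)<15)&(w[...,1]<90)&(w[...,1]>-30); k=w[s]; k=k[k[:,1].argsort()]; print(len(k),k[:6].round(0).tolist(),np.polyfit(k[:,1],k[:,2],1),T)
a=load('s13')['p'][150:280,250:400,::-1]; b=p[130:290,230:420,::-1]
a=cv2.resize(a,(390,338),interpolation=cv2.INTER_CUBIC); b=cv2.resize(b,(400,338),interpolation=cv2.INTER_CUBIC); cv2.imwrite('pics/c13.png',np.hstack([a,b]))
E
```

```text
t: 34.05
ee_pos: [429.8, 141.4, 75.8]
eef_rot: [0.0, 0.718, 0.696, 0.0]
wrist_force: [0.3, -0.6, -1.2]
grip_width: 13.0
grasp_force: 58.8
{'fx': 508.37105651370354, 'fy': 508.37105651370354, 'cx': 319.16501741257184, 'cy': 186.13784704654603}
{'fx': 424.58989972035573, 'fy': 424.58989972035573, 'cx': 319.0957852921283, 'cy': 196.7997334611319}
59 [[423.0, 5.0, 99.0], [424.0, 6.0, 92.0], [421.0, 8.0, 98.0], [426.0, 9.0, 97.0], [424.0, 11.0, 97.0], [426.0, 13.0, 99.0]] [4.84994332e-03 9.53521337e+01] [429.60620415 141.33001277  75.58075736]
```

View pics/c13.png

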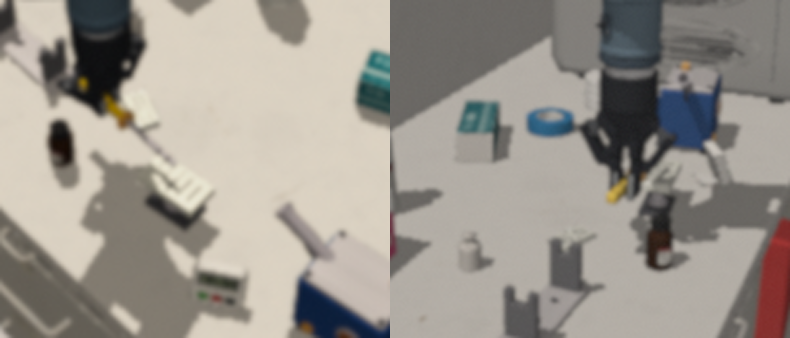

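The picture shows the rod level, with its tip at (180,180) over the tile, and the bottle, timer and weight still standing. The tip measures about (424,6,93), against a tile centre of (425,7.5) and a tile top at 59 mm. I'm handing in.

```bash
python3 -c "
from plant import arm
print(arm.job_done())"
```

```text
the job is handed in; nothing more can be done
None
```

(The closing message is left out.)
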